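Make up the shoe-care kit and the bathroom-cleaning kit

TASK

Make up two kits from the stock standing about on the utility-room worktop. Shoe kit, in the wooden tray: lay the flat-backed shoe brush bristles down in the one long compartment and stand the small cream jar and the aerosol can upright in the two square compartments, one in each; bathroom kit, in the grey plastic caddy: lay the bow-handled scrubbing brush bristles down in one of its two long compartments and stand the trigger spray bottle upright in the other. Set each thing down on the compartment floor before letting go of it (no dropping), do not tip over the jar, can or bottle, and leave the dosing cup, the polish tin and the clothes peg where they are.

Things in the scene. Friction and masses are not known exactly. Their poses are not given: they have to be found in the camera images.
- shoe_tray: Fixed low wooden tray, 162 (x) x 157 (y) x 35 mm high, origin under its centre, z up; floor 6 mm, outer walls 6, dividers 5. At +y one long compartment, 150 x 70 mm inside, centred at (0, 37.5) mm; at -y two square ones, 72 x 70 mm, centred at (-39, -37.5) and (39, -37.5) mm. Left or right of the robot, turned up to 17 degrees.
- caddy: Fixed low grey plastic caddy, 162 (x) x 157 (y) x 35 mm high, origin under its centre, z up; floor 6 mm, outer walls 6. One divider (5 mm) along its x makes two equal long compartments, 150 x 70 mm inside, centred at (0, 37.5) and (0, -37.5) mm. On the other side from the wooden tray, turned up to 17 degrees.
- shoe_brush: Loose shoe brush without handle, lying bristles down: 115 (x) x 42 (y) x 52 mm high. Wooden back, 42 mm wide, rounded edges, from 28 to 52 mm up: take it by this, across y. Black bristles below, 34 mm wide. Origin at the centre of its underside, z up. About 0.13 kg.
- scrub_brush: Loose white scrubbing brush with a bow handle like a flat-iron, lying bristles down: 120 (x) x 50 (y) x 80 mm high. Bristles to 26 mm, base plate 26 to 42 mm; above it the bow, a round bar 16 mm thick along x, its axis 72 mm up, straight over the middle 56 mm, 22 mm free below it. Origin at the centre of its underside, z up. About 0.16 kg.
- spray_bottle: Loose upright white trigger spray bottle, 178 mm tall; round body 52 mm diameter to 102 mm up, neck at 124 mm. Grey spray head 26 mm wide (y) from 140 to 178 mm up, from 25 mm behind to 33 mm before the axis (x), nozzle to 43 mm; trigger hangs at +x, 28 to 39 mm from the axis, down to 108 mm. Origin on the axis at the underside, z up. About 0.26 kg.
- aerosol: Loose upright aerosol can, 150 mm tall, aluminium with a dark sleeve, body diameter 46 mm; black cylindrical cap of 42 mm diameter from 112 to 150 mm. Origin on the axis at the underside, z up. About 0.17 kg.
- jar: Loose upright small jar of shoe cream, amber glass with a steel screw lid, 50 mm diameter, 54 mm tall (lid from 36 mm up). Origin on the axis at the underside, z up. About 0.12 kg.
- dosing_cup: Loose empty white plastic detergent dosing cup, open at the top, rim diameter 62 mm, 46 mm tall; stands among the stock and is to be left alone. Origin at the centre of its underside.
- polish_tin: Loose small flat steel tin, 47 mm diameter, 17 mm tall, to be left alone. Origin at the centre of its underside.
- clothes_peg: Loose wooden clothes peg lying flat, 72 x 12 x 10 mm, to be left alone. Origin at the centre of its underside, x along it.
There are look-alikes about, which are no part of the job. Leave any blue or pink look-alike of the jar alone.

How it is judged:
By the outcome, as a careful person would: the job done as asked, in the order asked, and still so for the second after the job is handed in, with the robot touching nothing.
It also fails if it takes over 144 s, if anything falls off the work surface, if the arm or the gripper's body presses on something with over 40 N, if the wrist force passes 120 N, or if a joint passes its speed limit or range.

ROBOT

A 6-joint arm with a two-finger parallel gripper is mounted at the origin on the work surface. World frame = base frame: x ahead of the robot, y to its left, z up, the work surface at z = 0. Lengths are in m, angles in rad, forces in N, time in s.
With the tool pointing down it reaches from about 0.425 to 0.95 m from the base axis. Payload 3.5 kg.
Tool frame: the origin (TCP) lies on the centre line of the jaws, within the pads' length; the fingertips stand 14 mm ahead of it and the grasp point (between the pads) lies 5 mm behind it (ctrl.finger_overhang is the distance from the TCP to the fingertips, in m); z points along the fingers, y is the line along which they close (so a half turn about z gives the same grasp; the last joint's range is limited). The gripper opens to 85 mm and grips with 20 to 120 N. Pads are 22 mm wide; open, the fingers measure 114 mm over their backs; the gripper's body (76 mm by 85 mm) begins 54 mm behind the grasp point. The pads swing forward as they close: fully open they stand 13 mm farther back than shut.
Start: joints at [0.961, 0.286, 1.577, -0, 1.279, -0.15], TCP at [0.3, 0.605, 0.225] pointing down, gripper open.
Joint ranges: [-2.77, 2.77], [-0.9, 2.22], [0.21, 2.48], [-1.53, 4.67], [0.24, 2.81], [-2.84, 2.84]. Speed limits (rad/s): [2.79, 2.79, 3.14, 3.14, 3.14, 3.14].

INTERFACE

Orientations are given as a unit quaternion [x, y, z, w].
In Python, from plant import ctrl gives the robot as it stands.
- The arm moves only by the tool send_rows, never from a script. Its argument "moves" is text: rows parted by semicolons, each of 7 numbers parted by spaces: the turn, a rotation vector about the tool's x, y, z in units of 360 degrees (1.0 is 360 degrees), then the shift along the tool's x, y, z in units of 20 cm (1.0 is 20 cm), then the gripper's target within -1 to 1 (fully open at 1, half-way at 0, shut at -1). A call has 1 to 12 rows; each row is the pose to reach, as a shift and turn from the pose commanded when the call began, along the tool's axes at that moment, turning the shorter way round; what a row does not reach only later rows make up. A row lasts 1/8 s, in which the tool goes at most 62.5 mm and 10.7 degrees, less where a joint would pass 70% of its speed; a pose out of reach is approached as far as the arm can. A call with a number of a shift or a turn outside -1 to 1 is refused whole. A call with a gripper value outside its range is refused whole. The fingers move at their own pace and stop on an object; "newtons" is the grip in N (left out, the last holds). Time passes only in rows, so rows that repeat a pose let the fingers close. It gives the time, the measured TCP pose, the force, the opening and the grip force at its end, in the units of the state.
- ctrl.get_state(): the state, without advancing time (a new reading comes with each control period).
- ctrl.read_camera(name): name is "side" or "top" or "wrist"; returns a dict with "image" (400x640x3 uint8, red, green, blue), "fovy" (degrees; the focal length in pixels is half the picture's height over the tangent of half this angle, whatever the lens; pixels are square), "cx", "cy" (the principal point, pixels), "extrinsics" (4x4, takes a point from camera to world coordinates). Camera axes: x right, y up, looking along -z (the intrinsics and any distortion apply to the point x, -y, -z); pixel columns grow to the right and rows downward; lengths in m; the calibration is good to about 2 mm. A picture is of the moment at which its call begins. There is no depth.
- ctrl.sign_off(): hands the job in; it is judged then, once.
The state is a dict: "time": time; "qpos": joint angles; "dq": joint speeds; "joint_efforts": joint torques, N m; "eef_pos": TCP position; "tcp_rot": TCP orientation; "contact_force": force on the tool from outside, world axes, zero at the start; "wrist_torque": the same for the moment, N m; "opening": opening from 0.0 (shut) to 1.0 (fully open); "finger_force": force on a finger pad.
Only numpy, scipy, OpenCV 4.12 (cv2) and the standard library are available. Lean on these libraries where they do the work, as an engineer would, in place of code of your own. Each camera call takes 0.05 s, during which the arm holds its last target. There are 200 camera calls.

## Working session

There is one attempt and no reset: what is moved stays moved. The work goes in short steps, Python scripts to look and compute and a tool call to move; the robot and the scene stay as the last step left them, time stands still between calls to the robot, and variables do not carry over. Pictures are saved under pics/ and viewed, at most 14 in all, crops included, and the job is handed in when it is done.

Besides the shell and the picture viewer there is one more tool, called as a command line: name --argument value ..., lists and objects as JSON in quotes. send_rows: Moves the arm, as the interface text tells. Its arguments: {"type":"object","properties":{"moves":{"type":"string"},"newtons":{"type":"number"}},"required":["moves"]}

```bash
ls; mkdir -p pics; python3 - <<'E'
from plant import ctrl
import cv2,numpy as np
print(ctrl.get_state(), ctrl.finger_overhang)
for n in("side","top","wrist"):
    c=ctrl.read_camera(n); np.savez(f"pics/{n}0.npz",**{k:v for k,v in c.items()})
    cv2.imwrite(f"pics/{n}0.png",c["image"][:,:,::-1]); print(n,c.keys(),c["fovy"],c["cx"],c["cy"],np.round(c["extrinsics"],3).tolist())
E
```

```text
pics
{'time': 0.0, 'qpos': array([ 9.61016308e-01,  2.87198821e-01,  1.57816495e+00,  4.87693813e-05,
        1.27861447e+00, -1.50016714e-01]), 'dq': array([ 0.00050081,  0.00042491, -0.00132956,  0.00045144, -0.00167315,
        0.00019867]), 'joint_efforts': array([ 1.34750095e-03, -4.05986094e+01, -2.92624068e+01, -1.14464724e-04,
        5.93684745e-03,  9.98336560e-06]), 'eef_pos': array([0.2991067 , 0.60436463, 0.22323162]), 'tcp_rot': array([ 2.27868995e-01,  9.73691069e-01, -1.09909532e-03, -4.63998008e-04]), 'contact_force': array([-0.81309956, -0.58783504, -0.5762291 ]), 'wrist_torque': array([-0.02619853,  0.05917898, -0.0594562 ]), 'finger_force': 0.0, 'opening': 0.9960837820810694} 0.014
side dict_keys(['image', 'fovy', 'cx', 'cy', 'extrinsics']) 45.69293585400409 318.40370110518705 197.4890638721102 [[0.999, -0.007, -0.031, 0.508], [-0.021, 0.585, -0.811, -0.73], [0.024, 0.811, 0.585, 0.572], [0.0, 0.0, 0.0, 1.0]]
top dict_keys(['image', 'fovy', 'cx', 'cy', 'extrinsics']) 56.43942639124535 325.25871043570555 194.5295619434667 [[-0.02, 0.995, -0.098, 0.478], [-1.0, -0.018, 0.023, 0.016], [0.021, 0.099, 0.995, 0.737], [0.0, 0.0, 0.0, 1.0]]
wrist dict_keys(['image', 'fovy', 'cx', 'cy', 'extrinsics']) 65.58645016966274 317.998042008362 199.47462723830554 [[0.443, -0.854, -0.273, 0.228], [0.896, 0.421, 0.138, 0.64], [-0.003, -0.306, 0.952, 0.373], [0.0, 0.0, 0.0, 1.0]]
```

View pics/top0.png

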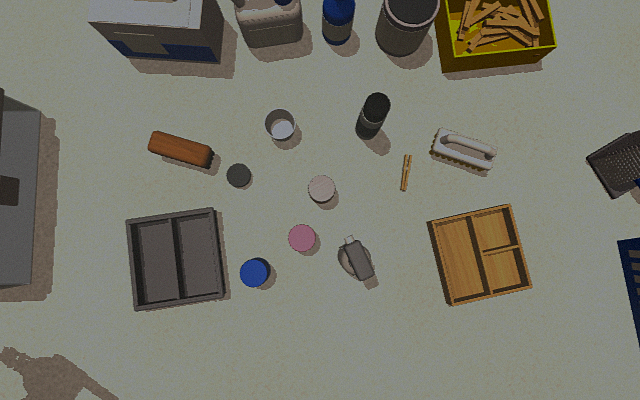

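View pics/side0.png

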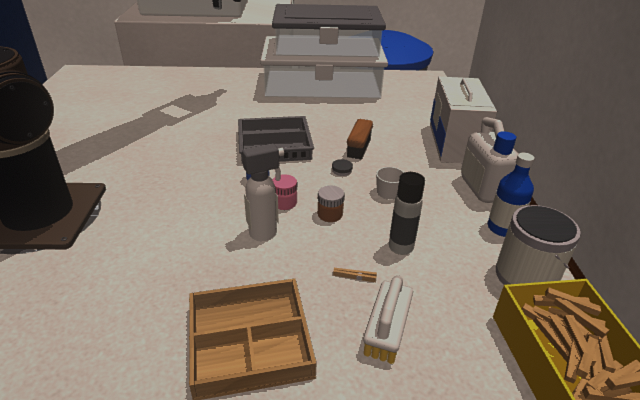

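The top view shows the caddy (175,258), wooden tray (480,254), shoe brush (181,149), scrub brush (463,150), aerosol (373,115) and bottle head (357,258). There are three jars: cream/steel lid (321,189), pink (302,238) and blue (255,272). The side view shows that the steel-lidded one is amber glass (331,204), so it fits. I'll confirm that in a crop.

```bash
cat > h.py <<'E'
import cv2,numpy as np
def load(n): return dict(np.load(f"pics/{n}.npz"))
def grab(ctrl,n,name):
    c=ctrl.read_camera(n); np.savez(f"pics/{name}.npz",**c); return c
def f(c): return 200/np.tan(np.radians(float(c["fovy"]))/2)
def ray(c,u,v):
    E=c["extrinsics"]; d=E[:3,:3]@np.array([(u-c["cx"])/f(c),-(v-c["cy"])/f(c),-1]); return E[:3,3],d
def pt(c,u,v,z):
    o,d=ray(c,u,v); return (o+d*(z-o[2])/d[2])[:2]
def proj(c,p):
    E=c["extrinsics"]; q=E[:3,:3].T@(np.array(p)-E[:3,3]); return np.array([c["cx"]+f(c)*q[0]/-q[2], c["cy"]-f(c)*q[1]/-q[2]])
def crop(c,x0,y0,x1,y1,s,out): cv2.imwrite(out,cv2.resize(c["image"][y0:y1,x0:x1,::-1],None,fx=s,fy=s,interpolation=cv2.INTER_CUBIC))
E
python3 - <<'E'
from h import *
t=load("top0"); s=load("side0")
a=cv2.resize(t["image"][80:320,280:540,::-1],None,fx=2.5,fy=2.5,interpolation=2); cv2.imwrite("pics/c1.png",a)
crop(t,120,110,270,320,2.8,"pics/c2.png")
crop(s,230,140,430,260,4,"pics/c3.png")
E
```

```text
(no output)
```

View pics/c1.png

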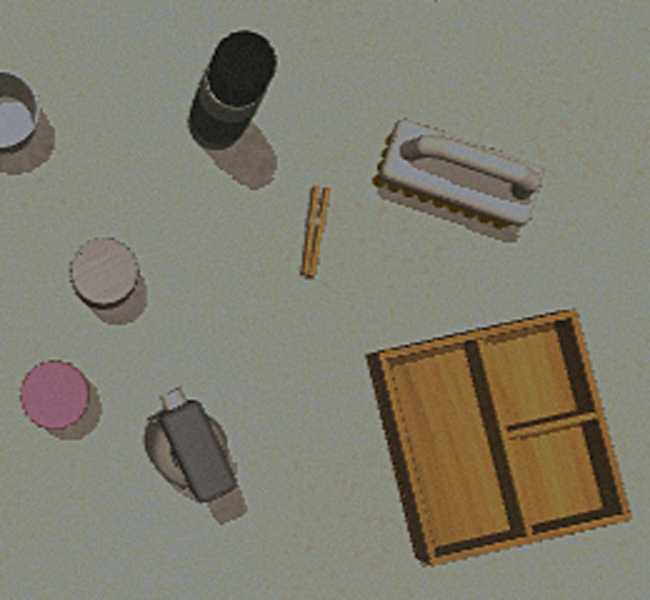

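View pics/c2.png

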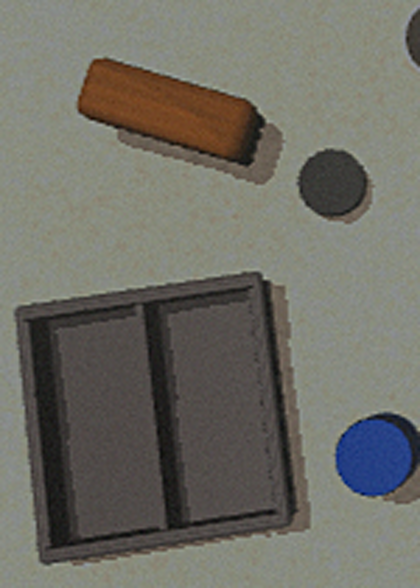

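View pics/c3.png

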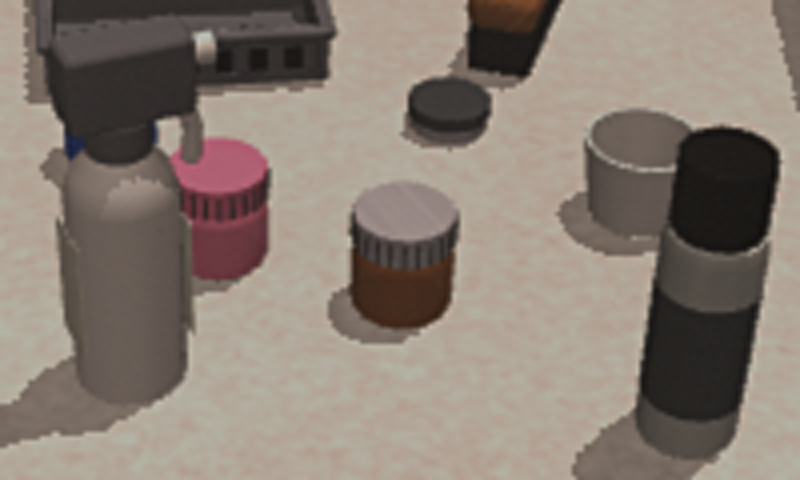

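The jar for the job is the middle one at crop c3 (403,255): amber glass with a steel lid. The pink one, and the blue one partly hidden behind the bottle, are look-alikes. Next I'll compute poses from the corner pixels.

```bash
python3 - <<'E'
from h import *
t=load("top0"); s=load("side0")
A=lambda u,v,z:pt(t,280+u/2.5,80+v/2.5,z)
B=lambda u,v,z:pt(t,120+u/2.8,110+v/2.8,z)
def rect(n,P):  # TL,TR,BR,BL ; x up image
    P=np.array(P);c=P.mean(0);up=(P[0]+P[1]-P[2]-P[3])/2;rt=(P[1]+P[2]-P[0]-P[3])/2
    print(n,c.round(4),"up",np.hypot(*up).round(4),np.degrees(np.arctan2(up[1],up[0])).round(1),"right",np.hypot(*rt).round(4),np.degrees(np.arctan2(rt[1],rt[0])).round(1)); return c
rect("tray",[A(*p,.035) for p in((380,352),(576,310),(630,518),(430,563))])
rect("caddy",[B(*p,.035) for p in((17,310),(262,273),(292,515),(42,562))])
rect("shoe",[B(*p,.045) for p in((97,58),(262,103),(243,163),(80,112))])
rect("scrub",[A(*p,.042) for p in((400,120),(541,167),(525,224),(383,180))])
print("bow",A(412,145,.075),A(530,182,.075))
rect("head",[A(*p,.178) for p in((160,411),(194,400),(237,490),(203,502))])
print("noz",A(174,395,.165))
# masks
def blob(c,lo,hi,win):
    x0,y0,x1,y1=win; h=cv2.cvtColor(c["image"],cv2.COLOR_RGB2HSV)[y0:y1,x0:x1]
    m=cv2.morphologyEx(cv2.inRange(h,lo,hi),cv2.MORPH_OPEN,np.ones((3,3)))
    k=max(cv2.findContours(m,0,2)[0],key=cv2.contourArea); r=cv2.minAreaRect(k); return np.array(r[0])+[x0,y0],r[1:],cv2.boxPoints(r)+[x0,y0]
c,r,b=blob(t,(3,130,40),(18,255,255),(130,120,230,180)); print("shoe mask",pt(t,*c,.045),r); rect("shoe m",[pt(t,*p,.045) for p in b])
# jar lid, cap: circles via top; check by side two-ray
def tri(u1,u2):
    o,d=ray(t,*u1);p,e=ray(s,*u2);M=np.stack([d,-e],1);k=np.linalg.lstsq(M,p-o,rcond=None)[0];a=o+d*k[0];b=p+e*k[1];return ((a+b)/2).round(4),np.linalg.norm(a-b).round(4)
S=lambda u,v:(230+u/4,140+v/4);T=lambda u,v:(280+u/2.5,80+v/2.5)
print("jar",A(104,272,.054),tri(T(104,272),S(405,213)))
print("aer",A(243,64,.15),tri(T(243,64),S(728,160)))
for u in((690,440),):print("aer base side",pt(s,*S(*u),.0))
print("aer base front pt",pt(s,*S(688,458),0),"bottle",pt(s,*S(130,404),0),"jar",pt(s,*S(401,326),0),"jar lid",pt(s,*S(405,213),.054))
E
```

```text
tray [ 0.4305 -0.292 ] up 0.1594 10.8 right 0.1551 -79.2
caddy [0.4355 0.2801] up 0.1628 7.5 right 0.1631 -81.6
shoe [0.6375 0.2691] up 0.0402 -16.2 right 0.1147 -107.4
scrub [ 0.6298 -0.2688] up 0.0478 -18.7 right 0.1134 -109.1
bow [ 0.64370273 -0.21940225] [ 0.61493956 -0.30467442]
head [ 0.4348 -0.0454] up 0.0588 24.2 right 0.0214 -72.8
noz [ 0.46758973 -0.03282599]
shoe mask [0.63918133 0.27443839] ((59.90713119506836, 21.626224517822266), 16.50436019897461)
shoe m [0.6392 0.2745] up 0.1126 72.4 right 0.0408 -15.2
jar [0.5566692 0.0069923] (array([0.5586, 0.007 , 0.0504]), np.float64(0.003))
aer [ 0.68032383 -0.08470095] (array([ 0.6838, -0.0859,  0.1437]), np.float64(0.0024))
aer base side [ 0.68597174 -0.09664961]
aer base front pt [ 0.68311372 -0.10852263] bottle [ 0.43322328 -0.07378406] jar [ 0.55915791 -0.01593362] jar lid [0.55971188 0.00208513]
```

```bash
cat > go.py <<'E'
import sys,numpy as np
from plant import ctrl
from scipy.spatial.transform import Rotation as R
# targets: groups "x,y,z,yangle" -> row numbers from the present pose
s=ctrl.get_state(); M=R.from_quat(s["tcp_rot"]).as_matrix()
a=np.arctan2(M[1,1],M[0,1]); tx=np.array([-np.sin(a),np.cos(a),0]); ty=np.array([np.cos(a),np.sin(a),0])
tx=np.cross(ty,[0,0,-1])
for g in sys.argv[1:]:
    x,y,z,w=map(float,g.split(",")); d=np.array([x,y,z])-s["eef_pos"]
    dw=(w-np.degrees(a)+180)%360-180
    print("0 0 %.3f %.3f %.3f %.3f"%(-dw/360,*[v/.2 for v in(d@tx,d@ty,-d[2])]))
print("t",s["time"],"pos",s["eef_pos"].round(4),"ya",np.degrees(a).round(1),"tz",M[:,2].round(3),"q",s["qpos"].round(2))
E
python3 go.py .6385,.272,.16,-17.5
```

```text
0 0 0.225 -2.258 -0.737 0.318
t 0.15 pos [0.2992 0.6045 0.2235] ya 63.7 tz [-0.001 -0.001 -1.   ] q [ 0.96  0.29  1.58  0.    1.28 -0.15]
```

send_rows --moves "0 0 0 -1 -0.33 0.11 1;0 0 0 -1 -0.33 0.11 1;0 0 0 -1 -0.33 0.11 1;0 0 0 -1 -0.33 0.11 1" --newtons 40

```text
time: 0.65
eef_pos: [0.4513, 0.4542, 0.2016]
tcp_rot: [0.23, 0.973, -0.001, -0.0]
contact_force: [-0.2, 0.6, -0.2]
opening: 0.999
finger_force: 0.0
```

send_rows --moves "0 0 0.225 -1 -0.33 0.11 1;0 0 0.225 -1 -0.33 0.11 1;0 0 0.225 -1 -0.33 0.11 1;0 0 0.225 -1 -0.33 0.11 1;0 0 0.225 -1 -0.33 0.11 1;0 0 0.225 -1 -0.33 0.11 1;0 0 0.225 -1 -0.33 0.11 1;0 0 0.225 -1 -0.33 0.11 1;0 0 0.225 -1 -0.33 0.11 1"

```text
time: 1.78
eef_pos: [0.5992, 0.309, 0.1801]
tcp_rot: [0.805, 0.593, -0.0, -0.0]
contact_force: [-0.5, -0.3, 0.1]
opening: 1.001
finger_force: 0.0
```

```bash
python3 go.py .6385,.272,.14,-17.5 .6385,.272,.046,-17.5; python3 - <<'E'
from h import *
from plant import ctrl
c=grab(ctrl,"wrist","w1"); cv2.imwrite("pics/w1.png",c["image"][:,:,::-1])
m=cv2.inRange(cv2.cvtColor(c["image"],cv2.COLOR_RGB2HSV),(3,130,40),(18,255,255))
m=cv2.morphologyEx(m,cv2.MORPH_OPEN,np.ones((3,3)))
k=max(cv2.findContours(m,0,2)[0],key=cv2.contourArea); b=cv2.boxPoints(cv2.minAreaRect(k)); print(b.round())
P=np.array([pt(c,*p,.045) for p in b]); print(P.round(4),P.mean(0).round(4))
E
```

```text
0 0 0.001 -0.118 0.243 0.201
0 0 0.001 -0.118 0.243 0.671
t 1.775 pos [0.5992 0.309  0.1801] ya -17.3 tz [-0.001 -0.    -1.   ] q [ 0.33  0.32  1.62 -0.    1.2   0.63]
[[345. 259.]
 [353. 149.]
 [393. 152.]
 [384. 262.]]
[[0.6012 0.2272]
 [0.6389 0.3337]
 [0.6732 0.3202]
 [0.6395 0.2117]] [0.6382 0.2732]
```

send_rows --moves "0 0 0.001 -0.12 0.238 0.2 1;0 0 0.001 -0.12 0.238 0.2 1;0 0 0.001 -0.12 0.238 0.4 1;0 0 0.001 -0.12 0.238 0.66 1;0 0 0.001 -0.12 0.238 0.66 1;0 0 0.001 -0.12 0.238 0.66 -0.3;0 0 0.001 -0.12 0.238 0.66 -0.3;0 0 0.001 -0.12 0.238 0.66 -0.3;0 0 0.001 -0.12 0.238 0.66 -0.3;0 0 0.001 -0.12 0.238 0.66 -0.3"

```text
time: 3.08
eef_pos: [0.6378, 0.272, 0.049]
tcp_rot: [0.807, 0.59, 0.0, 0.0]
contact_force: [-0.2, 0.3, -0.6]
opening: 0.347
finger_force: 0.0
```

```bash
python3 go.py .6385,.273,.25,-17.5
```

```text
0 0 -0.001 0.006 0.002 -1.005
t 3.075 pos [0.6378 0.272  0.049 ] ya -17.7 tz [ 0.  0. -1.] q [ 0.26  0.5   1.63 -0.    1.01  0.57]
```

```bash
python3 - <<'E'
from h import *
from plant import ctrl
c=grab(ctrl,"wrist","w2"); cv2.imwrite("pics/w2.png",c["image"][:,:,::-1])
E
```

```text
(no output)
```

View pics/w2.png

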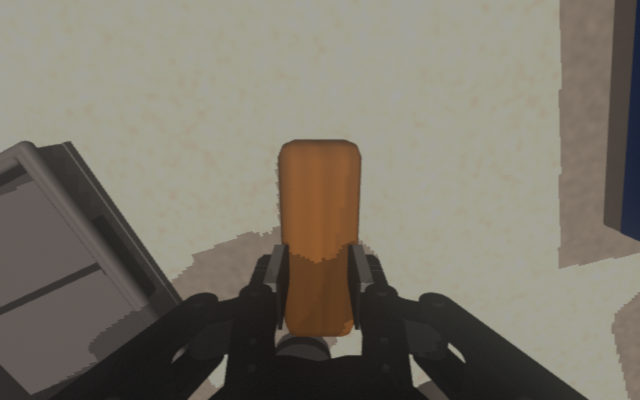

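The fingers straddle the brush back evenly, with pads at (277,285) and (358,285), but they stopped short at my target. I'll close fully.

send_rows --moves "0 0 0 0 0 0 -1;0 0 0 0 0 0 -1;0 0 0 0 0 0 -1;0 0 0 0 0 0 -1"

```text
time: 3.62
eef_pos: [0.6376, 0.272, 0.0485]
tcp_rot: [0.807, 0.59, -0.0, -0.0]
contact_force: [0.3, -0.6, -0.5]
opening: -0.001
finger_force: 0.0
```

```bash
python3 go.py .6385,.273,.25,-17.5
```

```text
0 0 -0.001 0.006 0.003 -1.007
t 3.625 pos [0.6376 0.272  0.0485] ya -17.7 tz [-0. -0. -1.] q [0.26 0.5  1.63 0.   1.01 0.57]
```

```bash
python3 - <<'E'
from h import *
from plant import ctrl
c=grab(ctrl,"wrist","w3"); s=grab(ctrl,"side","s3")
a=c["image"][:,:,::-1]; b=s["image"][60:200,250:474,::-1]
cv2.imwrite("pics/w3.png",np.hstack([cv2.resize(a,(400,250)),cv2.resize(b,(400,250))]))
E
```

```text
(no output)
```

View pics/w3.png

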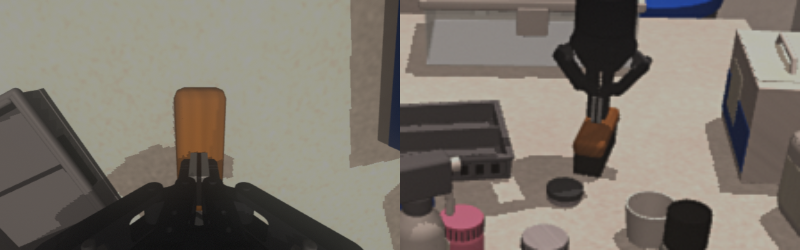

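```bash
python3 - <<'E'
from h import *
s=load("s3");w=load("w3")
for z in(.034,.0485,.0535,.06):print(z,proj(s,(.6376,.272,z)).round(1),proj(w,(.6376,.272,z)).round(1))
a=cv2.resize(s["image"][60:170,320:410,::-1],None,fx=5,fy=5,interpolation=2)
b=cv2.resize(w["image"][200:400,250:390,::-1],None,fx=2.5,fy=2.5,interpolation=2)
b=cv2.copyMakeBorder(b,0,50,0,0,0); cv2.imwrite("pics/w4.png",np.hstack([a,b]))
E
```

```text
0.034 [358.7 134.9] [319.6 242.2]
0.0485 [359.2 129.4] [319.8 254. ]
0.0535 [359.3 127.5] [319.8 258.6]
0.06 [359.5 125.1] [319.9 264.9]
```

View pics/w4.png

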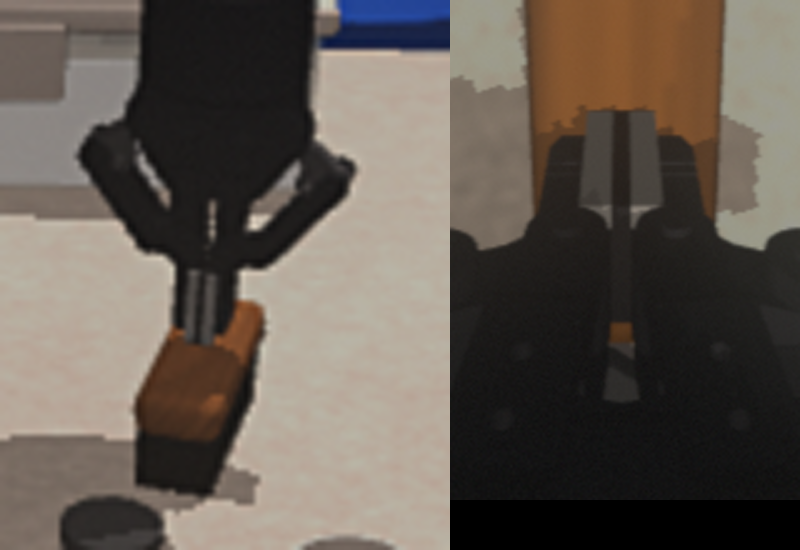

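The shut fingertips sit on or just above the brush top at about z 0.053, higher than I assumed. I'll open, go about 16 mm lower and close again, which is safe for either reading.

send_rows --moves "0 0 0 0 0 -0.05 1;0 0 0 0 0 -0.05 1;0 0 0 0 0 -0.05 1;0 0 0 0 0 -0.05 1;0 0 0 0 0 -0.05 1;0 0 0 0 0 0.08 1;0 0 0 0 0 0.08 1;0 0 0 0 0 0.08 -1;0 0 0 0 0 0.08 -1;0 0 0 0 0 0.08 -1;0 0 0 0 0 0.08 -1;0 0 0 0 0 0.08 -1"

```text
time: 5.22
eef_pos: [0.6387, 0.2722, 0.034]
tcp_rot: [0.807, 0.59, 0.001, 0.0]
contact_force: [0.8, -0.1, 4.5]
opening: 0.482
finger_force: 41.1
```

```bash
python3 - <<'E'
from h import *
from plant import ctrl
print(ctrl.get_state()["opening"],ctrl.get_state()["finger_force"])
w=load("w3")
for z in(.034,.0485,.0535,.06):print(z,proj(w,(.6376+.0033,.272+.0105,z)).round(1))
c=grab(ctrl,"wrist","w5"); s=grab(ctrl,"side","s5")
a=cv2.resize(s["image"][60:170,320:410,::-1],None,fx=4.5,fy=4.5,interpolation=2)
b=cv2.resize(c["image"][150:370,220:400,::-1],None,fx=2.25,fy=2.25,interpolation=2)
cv2.imwrite("pics/w5.png",np.hstack([a,b]))
E
```

```text
0.48182984996123734 41.08670890331268
0.034 [319.6 224.7]
0.0485 [319.7 235.3]
0.0535 [319.7 239.4]
0.06 [319.8 245.1]
```

View pics/w5.png

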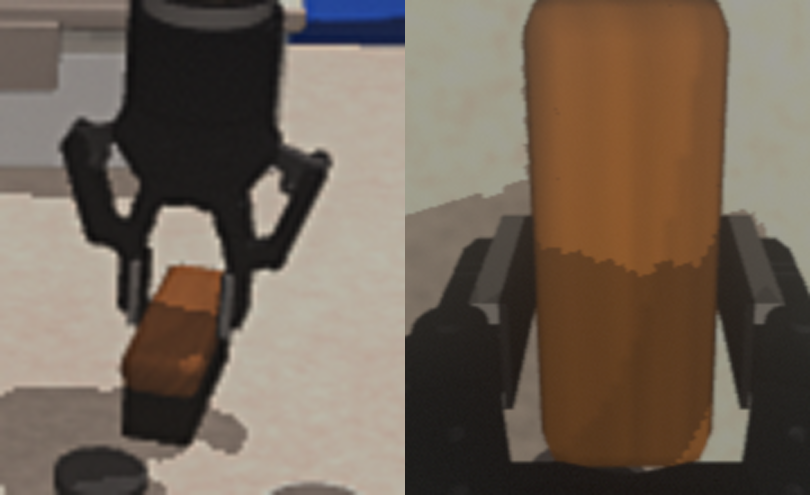

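Now gripped: opening is 0.482 (41 mm) at 41 N, with pads on the upper part of the back. I'll lift.

send_rows --moves "0 0 0 0 0 -0.2 -1;0 0 0 0 0 -0.5 -1;0 0 0 0 0 -0.8 -1;0 0 0 0 0 -1 -1;0 0 0 0 0 -1 -1"

```text
time: 5.95
eef_pos: [0.6392, 0.2725, 0.237]
tcp_rot: [0.807, 0.59, 0.003, 0.001]
contact_force: [1.3, 0.3, -1.3]
opening: 0.477
finger_force: 41.1
```

```bash
python3 go.py .4235,-.2552,.234,-79.2
```

```text
0 0 0.171 -2.842 -0.226 0.015
t 5.95 pos [0.6392 0.2725 0.237 ] ya -17.7 tz [ 0.007  0.002 -1.   ] q [0.26 0.32 1.52 0.   1.3  0.57]
```

send_rows --moves "0 0 0 -0.95 -0.075 0 -1;0 0 0 -0.95 -0.075 0 -1;0 0 0 -0.95 -0.075 0 -1;0 0 0 -0.95 -0.075 0 -1"

```text
time: 6.45
eef_pos: [0.5625, 0.0925, 0.2287]
tcp_rot: [0.809, 0.588, -0.003, -0.002]
contact_force: [0.2, 0.9, -1.2]
opening: 0.475
finger_force: 41.0
```

send_rows --moves "0 0 0 -0.95 -0.075 0 -1;0 0 0 -0.95 -0.075 0 -1;0 0 0 -0.95 -0.075 0 -1;0 0 0 -0.95 -0.075 0 -1"

```text
time: 6.95
eef_pos: [0.4917, -0.0831, 0.2303]
tcp_rot: [0.809, 0.588, -0.001, -0.002]
contact_force: [0.8, 0.6, -1.5]
opening: 0.479
finger_force: 41.0
```

send_rows --moves "0 0 0.171 -0.94 -0.075 0 -1;0 0 0.171 -0.94 -0.075 0 -1;0 0 0.171 -0.94 -0.075 0 -1;0 0 0.171 -0.94 -0.075 0 -1;0 0 0.171 -0.94 -0.075 0 -1;0 0 0.171 -0.94 -0.075 0 -1;0 0 0.171 -0.94 -0.075 0 -1;0 0 0.171 -0.94 -0.075 0 -1"

```text
time: 7.95
eef_pos: [0.4223, -0.2545, 0.2317]
tcp_rot: [0.995, 0.095, -0.0, -0.001]
contact_force: [-0.2, 1.2, -1.6]
opening: 0.482
finger_force: 41.0
```

```bash
python3 go.py .4235,-.2552,.08,-79.2; python3 - <<'E'
from h import *
from plant import ctrl
c=grab(ctrl,"wrist","w6"); t=load("top0")
cv2.imwrite("pics/w6.png",c["image"][:,:,::-1])
E
```

```text
0 0 0.000 0.005 0.004 0.758
t 7.95 pos [ 0.4223 -0.2545  0.2317] ya -79.1 tz [-0.001  0.001 -1.   ] q [-0.75 -0.13  2.    0.    1.27  0.63]
```

View pics/w6.png

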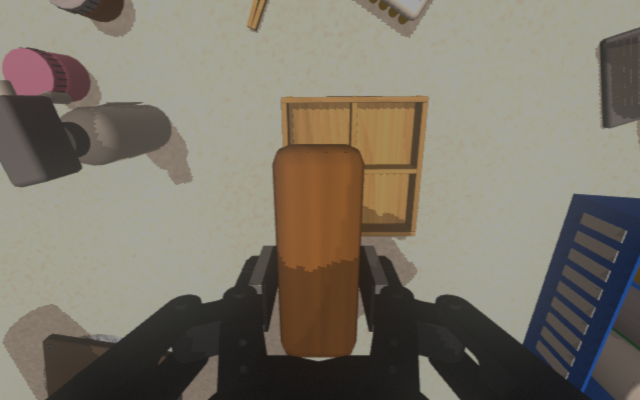

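The tray rim shows at TL (282,97), TR (427,97) and BR (414,235), lined up with the image axes, and the brush is held straight. I'll refine the tray pose from these.

```bash
python3 - <<'E'
from h import *
c=load("w6")
P=[pt(c,*p,.035) for p in((282,97),(427,97),(414,235),(289,168))]
print(np.round(P,4)); x=P[1]-P[2];print(np.hypot(*x),np.degrees(np.arctan2(x[1],x[0]))); r=P[1]-P[0];print(np.hypot(*r),np.degrees(np.arctan2(r[1],r[0])))
print("c",(P[0]+P[2])/2)
# divider: top x0? junction of dividers near (352,168)
print(pt(c,352,168,.033),pt(c,352,100,.035))
E
```

```text
[[ 0.4935 -0.2006]
 [ 0.5226 -0.3514]
 [ 0.3662 -0.3832]
 [ 0.4192 -0.2203]]
0.15962476187327143 11.466024284609693
0.15363703711019272 -79.05833873710668
c [ 0.42983639 -0.29189108]
[ 0.43247606 -0.29082741] [ 0.5046052  -0.27412703]
```

send_rows --moves "0 0 0 0.005 0 0.3 -1;0 0 0 0.005 0 0.6 -1;0 0 0 0.005 0 0.9 -1;0 0 0 0.005 0 0.92 -1;0 0 0 0.005 0 0.93 -1;0 0 0 0.005 0 0.94 -1;0 0 0 0.005 0 0.95 -1;0 0 0 0.005 0 0.95 -1"

```text
time: 9.0
eef_pos: [0.4236, -0.2557, 0.0437]
tcp_rot: [0.996, 0.094, 0.001, 0.001]
contact_force: [-0.3, 0.5, -1.5]
opening: 0.474
finger_force: 41.4
```

send_rows --moves "0 0 0 0 0 0.01 -1;0 0 0 0 0 0.015 -1;0 0 0 0 0 0.02 -1;0 0 0 0 0 0.02 -1"

```text
time: 9.5
eef_pos: [0.423, -0.2553, 0.0399]
tcp_rot: [0.996, 0.094, -0.001, -0.0]
contact_force: [-4.2, 2.6, 8.5]
opening: 0.476
finger_force: 42.4
```

send_rows --moves "0 0 0 0 0 0 0.6;0 0 0 0 0 0 0.6;0 0 0 0 0 0 0.6;0 0 0 0 0 -0.3 0.8;0 0 0 0 0 -0.6 1;0 0 0 0 0 -0.85 1;0 0 0 0 0 -0.85 1"

```text
time: 10.38
eef_pos: [0.4254, -0.2573, 0.2142]
tcp_rot: [0.996, 0.094, 0.004, 0.004]
contact_force: [0.2, 0.3, 0.5]
opening: 0.998
finger_force: 0.0
```

```bash
python3 go.py .5575,.0065,.2,-63; python3 - <<'E'
from h import *
from plant import ctrl
c=grab(ctrl,"wrist","w7");s=grab(ctrl,"side","s7")
a=cv2.resize(c["image"][:,:,::-1],(400,250));b=cv2.resize(s["image"][240:400,150:406,::-1],(400,250))
cv2.imwrite("pics/w7.png",np.hstack([a,b]))
E
```

```text
0 0 -0.045 0.895 -1.173 0.071
t 10.375 pos [ 0.4254 -0.2573  0.2142] ya -79.3 tz [ 0.008 -0.007 -1.   ] q [-0.75 -0.11  2.02  0.    1.22  0.63]
```

View pics/w7.png

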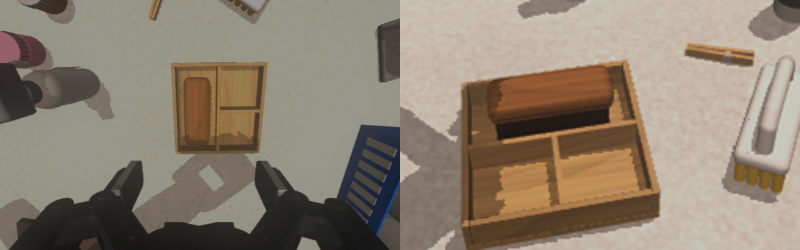

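The shoe brush lies bristles down, centred in the long compartment. Next is the jar, after I work out the true tip height from the earlier close-up.

```bash
python3 go.py .558,.0065,.2,-90 .558,.0065,.1,-90; python3 - <<'E'
from h import *
s=load("s5");t=load("top0")
for p,v in(((.6158,.2679),131.6),((.6549,.2555),134.4)):
    print(min(np.arange(.02,.07,.001),key=lambda z:abs(proj(s,(*p,z))[1]-v)), proj(s,(*p,.045)))
for n,p,z in(("pink",(302,238),.054),("cup",(280,125),.046),("tin",(238,175),.017)):print(n,pt(t,*p,z))
E
```

```text
0 0 0.030 0.907 -1.160 0.043
0 0 0.030 0.907 -1.160 0.543
t 10.475 pos [ 0.423  -0.2551  0.2085] ya -79.3 tz [ 0. -0. -1.] q [-0.75 -0.11  2.03  0.    1.22  0.63]
0.045000000000000026 [350.01016112 131.46909571]
0.044000000000000025 [367.05367131 134.16220563]
pink [0.46722983 0.04433633]
cup [0.68055915 0.08338229]
tin [0.59069756 0.16836015]
```

send_rows --moves "0 0 0 0.45 -0.6 0 1;0 0 0 0.45 -0.6 0 1;0 0 0 0.45 -0.6 0 1"

```text
time: 10.85
eef_pos: [0.4884, -0.1175, 0.2056]
tcp_rot: [0.995, 0.095, -0.002, -0.002]
contact_force: [-1.2, -0.5, -0.4]
opening: 1.002
finger_force: 0.0
```

send_rows --moves "0 0 0.03 0.457 -0.56 0.04 1;0 0 0.03 0.457 -0.56 0.04 1;0 0 0.03 0.457 -0.56 0.04 1;0 0 0.03 0.457 -0.56 0.3 1;0 0 0.03 0.457 -0.56 0.44 1;0 0 0.03 0.457 -0.56 0.44 1;0 0 0.03 0.457 -0.56 0.44 1"

```text
time: 11.72
eef_pos: [0.5581, 0.0064, 0.1205]
tcp_rot: [1.0, -0.001, -0.0, -0.0]
contact_force: [1.7, -0.2, -1.2]
opening: 1.001
finger_force: 0.0
```

```bash
python3 - <<'E'
from h import *
from plant import ctrl
c=grab(ctrl,"wrist","w8"); st=ctrl.get_state()["eef_pos"]; print(st, "expect jar centre px",proj(c,(.558,.0065,.054)))
g=cv2.cvtColor(c["image"],cv2.COLOR_RGB2GRAY); h=cv2.cvtColor(c["image"],cv2.COLOR_RGB2HSV)
u,v=map(int,proj(c,(.558,.0065,.054)))
x=cv2.HoughCircles(cv2.medianBlur(g,5),cv2.HOUGH_GRADIENT,1,30,param1=80,param2=20,minRadius=25,maxRadius=90)
if x is not None:
  for a in x[0][:6]: print(a, pt(c,a[0],a[1],.054), a[2]*(c["extrinsics"][2,3]-.054)/f(c))
E
python3 go.py .558,.0065,.022,-90
```

```text
[0.55872054 0.00624291 0.12153355] expect jar centre px [318.95069215 209.75705768]
[317.5 209.5  30.8] [0.55820326 0.00757432] 0.02147079629953793
[205.5  13.5  54.9] [0.68603514 0.07612519] 0.03827099931184814
[272.5 306.5  31.1] [0.4732278 0.0448157] 0.021679928235277954
[125.5 152.5  31.9] [0.60062203 0.14163115] 0.02223761073801142
[220.5  39.5  28.6] [0.67165687 0.06832507] 0.019937168752210917
[371.5 315.5  27.1] [ 0.46427072 -0.03732113] 0.018891513062370694
0 0 -0.000 -0.004 -0.001 0.498
t 11.775 pos [0.5587 0.0062 0.1215] ya -90.1 tz [ 0.001 -0.    -1.   ] q [-0.17  0.14  1.95  0.    1.05  1.4 ]
```

send_rows --moves "0 0 0 -0.003 -0.005 0.2 1;0 0 0 -0.003 -0.005 0.35 1;0 0 0 -0.003 -0.005 0.49 1;0 0 0 -0.003 -0.005 0.49 1;0 0 0 -0.003 -0.005 0.49 -1;0 0 0 -0.003 -0.005 0.49 -1;0 0 0 -0.003 -0.005 0.49 -1;0 0 0 -0.003 -0.005 0.49 -1;0 0 0 -0.003 -0.005 0.49 -1"

```text
time: 12.9
eef_pos: [0.5594, 0.0072, 0.025]
tcp_rot: [1.0, -0.001, 0.002, 0.0]
contact_force: [-0.2, 0.7, 6.0]
opening: 0.571
finger_force: 41.8
```

send_rows --moves "0 0 0 0 0 -0.2 -1;0 0 0 0 0 -0.5 -1;0 0 0 0 0 -0.8 -1;0 0 0 0 0 -0.85 -1;0 0 0 0 0 -0.85 -1"

```text
time: 13.52
eef_pos: [0.5574, 0.0075, 0.1931]
tcp_rot: [1.0, -0.001, 0.001, 0.0]
contact_force: [-0.5, 0.4, -1.7]
opening: 0.571
finger_force: 41.8
```

```bash
python3 go.py .399,-.336,.19,-79
```

```text
0 0 -0.031 -0.790 1.718 0.015
t 13.525 pos [0.5574 0.0075 0.1931] ya -90.1 tz [ 0.001 -0.    -1.   ] q [-0.17  0.06  1.9  -0.    1.19  1.4 ]
```

send_rows --moves "0 0 0 -0.39 0.86 0 -1;0 0 0 -0.39 0.86 0 -1;0 0 0 -0.39 0.86 0 -1;0 0 0 -0.39 0.86 0 -1"

```text
time: 14.02
eef_pos: [0.4762, -0.1669, 0.1894]
tcp_rot: [1.0, -0.004, -0.003, -0.001]
contact_force: [0.6, 0.2, -1.6]
opening: 0.57
finger_force: 42.1
```

send_rows --moves "0 0 -0.031 -0.4 0.858 0 -1;0 0 -0.031 -0.4 0.858 0 -1;0 0 -0.031 -0.4 0.858 0 -1;0 0 -0.031 -0.4 0.858 0 -1;0 0 -0.031 -0.4 0.858 0 -1;0 0 -0.031 -0.4 0.858 0 -1"

```text
time: 14.78
eef_pos: [0.3995, -0.3341, 0.1915]
tcp_rot: [0.995, 0.098, -0.0, -0.001]
contact_force: [0.3, 0.0, -0.8]
opening: 0.563
finger_force: 42.2
```

```bash
python3 go.py .399,-.336,.04,-79
```

```text
0 0 0.001 -0.005 0.009 0.758
t 14.775 pos [ 0.3995 -0.3341  0.1915] ya -78.8 tz [-0.001  0.002 -1.   ] q [-0.89 -0.02  1.98  0.    1.19  0.48]
```

send_rows --moves "0 0 0 -0.004 0.008 0.3 -1;0 0 0 -0.004 0.008 0.6 -1;0 0 0 -0.004 0.008 0.75 -1;0 0 0 -0.004 0.008 0.77 -1;0 0 0 -0.004 0.008 0.78 -1;0 0 0 -0.004 0.008 0.79 -1;0 0 0 -0.004 0.008 0.79 -1"

```text
time: 15.65
eef_pos: [0.3993, -0.3383, 0.036]
tcp_rot: [0.995, 0.097, 0.001, 0.001]
contact_force: [-0.0, 0.6, -1.4]
opening: 0.568
finger_force: 42.2
```

send_rows --moves "0 0 0 0 -0.005 0.01 -1;0 0 0 0 -0.005 0.018 -1;0 0 0 0 -0.005 0.024 -1;0 0 0 0 -0.005 0.026 -1;0 0 0 0 -0.005 0.026 -1"

```text
time: 16.27
eef_pos: [0.3984, -0.3368, 0.031]
tcp_rot: [0.995, 0.097, -0.0, -0.0]
contact_force: [-3.7, 3.6, 8.8]
opening: 0.57
finger_force: 43.1
```

send_rows --moves "0 0 0 0 0 0 0.45;0 0 0 0 0 0 0.45;0 0 0 0 0 0 0.45;0 0 0 0 0 -0.2 0.45;0 0 0 0 0 -0.5 0.6;0 0 0 0 0 -0.8 1;0 0 0 0 0 -0.95 1;0 0 0 0 0 -0.95 1"

```text
time: 17.27
eef_pos: [0.3996, -0.338, 0.2227]
tcp_rot: [0.995, 0.097, 0.002, 0.003]
contact_force: [0.1, 0.7, 0.3]
opening: 1.004
finger_force: 0.0
```

```bash
python3 go.py .682,-.085,.25,-63 ; python3 - <<'E'
from h import *
from plant import ctrl
c=grab(ctrl,"wrist","w9");s=grab(ctrl,"side","s9")
a=cv2.resize(c["image"][:,:,::-1],(400,250));b=cv2.resize(s["image"][240:400,150:406,::-1],(400,250))
cv2.imwrite("pics/w9.png",np.hstack([a,b]))
E
```

```text
0 0 -0.044 1.629 -0.970 -0.136
t 17.275 pos [ 0.3996 -0.338   0.2227] ya -78.9 tz [ 0.004 -0.005 -1.   ] q [-0.9  -0.05  1.95  0.    1.24  0.48]
```

View pics/w9.png

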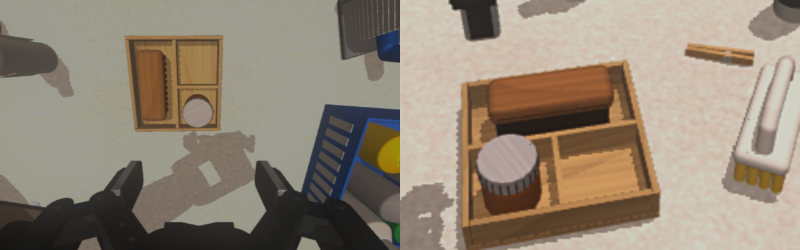

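Jar stands upright in the near square. Now the aerosol.

send_rows --moves "0 0 0 0.81 -0.485 0 1;0 0 0 0.81 -0.485 0 1;0 0 0 0.81 -0.485 0 1;0 0 0 0.81 -0.485 0 1"

```text
time: 17.88
eef_pos: [0.5397, -0.2066, 0.216]
tcp_rot: [0.995, 0.099, -0.002, -0.002]
contact_force: [0.5, -0.1, -0.4]
opening: 0.998
finger_force: 0.0
```

send_rows --moves "0 0 0 0.81 -0.485 0 1;0 0 0 0.81 -0.485 0 1;0 0 0 0.81 -0.485 0 1;0 0 0 0.81 -0.485 0 1;0 0 0 0.81 -0.485 0 1"

```text
time: 18.5
eef_pos: [0.6778, -0.0845, 0.2169]
tcp_rot: [0.995, 0.097, -0.002, -0.0]
contact_force: [-0.3, -1.2, 0.5]
opening: 1.003
finger_force: 0.0
```

```bash
python3 - <<'E'
from h import *
from plant import ctrl
c=grab(ctrl,"wrist","w10"); print(proj(c,(.683,-.0855,.15)))
u,v=map(int,proj(c,(.683,-.0855,.15))); x0,y0=u-70,max(v-80,0)
m=cv2.inRange(c["image"][y0:v+80,x0:u+70].max(2),0,45); m=cv2.morphologyEx(m,cv2.MORPH_OPEN,np.ones((5,5)))
for k in cv2.findContours(m,0,2)[0]:
  if cv2.contourArea(k)>300: print(cv2.contourArea(k),np.array(cv2.boundingRect(k))+[x0,y0,0,0])
crop(c,160,50,480,400,1.7,"pics/w10.png")
E
python3 go.py .683,-.0855,.2,-79
```

```text
[322.1854628  203.12954285]
0 0 0.000 0.026 0.008 0.088
t 18.55 pos [ 0.6777 -0.085   0.2176] ya -79.0 tz [-0.003  0.    -1.   ] q [-0.27  0.31  1.56 -0.    1.27  1.11]
```

View pics/w10.png

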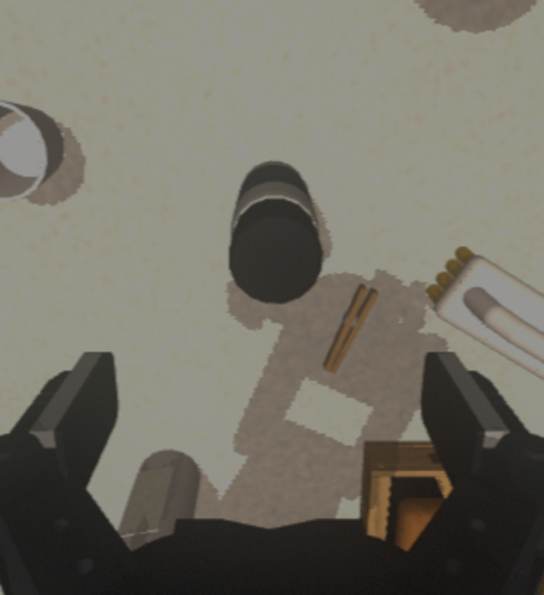

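The cap circle is at (322,202), as predicted. Fingers straddle it cleanly. Descend and grip the cap.

send_rows --moves "0 0 0 0.029 0.007 0.1 1;0 0 0 0.029 0.007 0.3 1;0 0 0 0.029 0.007 0.5 1;0 0 0 0.029 0.007 0.565 1;0 0 0 0.029 0.007 0.565 1;0 0 0 0.029 0.007 0.565 -1;0 0 0 0.029 0.007 0.565 -1;0 0 0 0.029 0.007 0.565 -1;0 0 0 0.029 0.007 0.565 -1;0 0 0 0.029 0.007 0.565 -1"

```text
time: 19.8
eef_pos: [0.6862, -0.0846, 0.1086]
tcp_rot: [0.995, 0.097, 0.002, 0.001]
contact_force: [-0.2, -0.1, 5.3]
opening: 0.48
finger_force: 40.8
```

send_rows --moves "0 0 0 0 0 -0.2 -1;0 0 0 0 0 -0.5 -1;0 0 0 0 0 -0.6 -1;0 0 0 0 0 -0.6 -1"

```text
time: 20.3
eef_pos: [0.6854, -0.0842, 0.2274]
tcp_rot: [0.995, 0.097, 0.001, 0.0]
contact_force: [-0.2, 0.4, -2.9]
opening: 0.484
finger_force: 41.1
```

```bash
python3 go.py .4755,-.3214,.22,-79
```

```text
0 0 0.000 -1.258 0.962 0.037
t 20.3 pos [ 0.6854 -0.0842  0.2274] ya -78.9 tz [ 0.002 -0.001 -1.   ] q [-0.27  0.32  1.53  0.    1.29  1.11]
```

send_rows --moves "0 0 0 -0.63 0.48 0 -1;0 0 0 -0.63 0.48 0 -1;0 0 0 -0.63 0.48 0 -1;0 0 0 -0.63 0.48 0 -1"

```text
time: 20.8
eef_pos: [0.5768, -0.2036, 0.2222]
tcp_rot: [0.995, 0.095, -0.003, -0.002]
contact_force: [-0.4, 0.0, -3.0]
opening: 0.478
finger_force: 41.1
```

send_rows --moves "0 0 0 -0.63 0.48 0 -1;0 0 0 -0.63 0.48 0 -1;0 0 0 -0.63 0.48 0 -1;0 0 0 -0.63 0.48 0 -1;0 0 0 -0.63 0.48 0 -1"

```text
time: 21.42
eef_pos: [0.4748, -0.3198, 0.2246]
tcp_rot: [0.995, 0.097, -0.001, -0.001]
contact_force: [0.2, -0.2, -2.3]
opening: 0.474
finger_force: 41.3
```

```bash
python3 go.py .4755,-.3214,.12,-79
```

```text
0 0 0.000 0.002 0.008 0.523
t 21.425 pos [ 0.4748 -0.3198  0.2246] ya -78.9 tz [-0.002  0.003 -1.   ] q [-0.77  0.06  1.83  0.    1.25  0.61]
```

send_rows --moves "0 0 0 0.002 0.004 0.2 -1;0 0 0 0.002 0.004 0.4 -1;0 0 0 0.002 0.004 0.5 -1;0 0 0 0.002 0.004 0.51 -1;0 0 0 0.002 0.004 0.52 -1;0 0 0 0.002 0.004 0.53 -1;0 0 0 0.002 0.004 0.53 -1"

```text
time: 22.3
eef_pos: [0.4756, -0.3223, 0.1215]
tcp_rot: [0.995, 0.097, 0.001, 0.001]
contact_force: [0.1, 0.5, -2.5]
opening: 0.479
finger_force: 41.2
```

send_rows --moves "0 0 0 0 0 0.01 -1;0 0 0 0 0 0.02 -1;0 0 0 0 0 0.03 -1;0 0 0 0 0 0.035 -1;0 0 0 0 0 0.035 -1"

```text
time: 22.92
eef_pos: [0.4756, -0.3219, 0.1145]
tcp_rot: [0.995, 0.097, 0.0, 0.0]
contact_force: [-0.5, 2.9, 5.4]
opening: 0.481
finger_force: 41.9
```

Touching the floor at 5 N up. Release and rise.

send_rows --moves "0 0 0 0 0 0 0.6;0 0 0 0 0 0 0.6;0 0 0 0 0 0 0.6;0 0 0 0 0 -0.2 0.6;0 0 0 0 0 -0.5 1;0 0 0 0 0 -0.6 1;0 0 0 0 0 -0.6 1"

```text
time: 23.8
eef_pos: [0.4758, -0.3225, 0.2352]
tcp_rot: [0.995, 0.097, 0.001, 0.002]
contact_force: [-0.4, -0.2, -0.2]
opening: 0.998
finger_force: 0.0
```

```bash
python3 go.py .630,-.265,.2,-109 .630,-.265,.2,71; python3 - <<'E'
from h import *
from plant import ctrl
s=grab(ctrl,"side","s11")
cv2.imwrite("pics/s11.png",s["image"][:,:,::-1])
c=grab(ctrl,"top","t11")
print(proj(s,(.4755,-.3214,.156)),proj(s,(.4755,-.3214,.006)))
# white scrub-brush mask in the top view
h=cv2.cvtColor(c["image"],cv2.COLOR_RGB2HSV); w=(425,115,505,180)
print(h[150,441],h[165,470],h[150,475],h[125,430])
E
```

```text
0 0 0.084 0.812 -0.134 0.176
0 0 -0.416 0.812 -0.134 0.176
t 23.8 pos [ 0.4758 -0.3225  0.2352] ya -78.9 tz [ 0.003 -0.003 -1.   ] q [-0.77  0.06  1.82 -0.    1.26  0.61]
[276.48010141 278.52803223] [279.46635287 355.03390314]
[ 73  16 142] [ 22 217  53] [15 55 92] [ 32  30 138]
```

send_rows --moves "0 0 -0.168 0.81 -0.134 0.1 1;0 0 -0.168 0.81 -0.134 0.1 1;0 0 -0.168 0.81 -0.134 0.1 1;0 0 -0.168 0.81 -0.134 0.17 1;0 0 -0.168 0.81 -0.134 0.17 1;0 0 -0.168 0.81 -0.134 0.17 1;0 0 -0.168 0.81 -0.134 0.17 1;0 0 -0.168 0.81 -0.134 0.17 1"

```text
time: 24.9
eef_pos: [0.6283, -0.264, 0.1976]
tcp_rot: [0.812, 0.584, -0.001, -0.001]
contact_force: [-0.2, 0.2, -0.0]
opening: 0.995
finger_force: 0.0
```

```bash
python3 - <<'E'
from h import *
from plant import ctrl
s=load("s11"); d=(s["image"].max(2)<45)[255:310,255:300]; ys,xs=np.nonzero(d); print("cap blob",xs.min()+255,xs.max()+255,ys.min()+255,ys.max()+255)
c=grab(ctrl,"wrist","w12")
h=cv2.cvtColor(c["image"],cv2.COLOR_RGB2HSV)
for z,n in((.042,"c"),):
  print([proj(c,(.63+a*.326-b*.946,-.2665+a*.946+b*.326,z)).round() for a,b in((0,0),(.06,.025),(.06,-.025),(-.06,-.025),(-.06,.025))])
e=c["image"][60:330,200:440]; cv2.imwrite("pics/w12.png",cv2.resize(e[:,:,::-1],None,fx=2.2,fy=2.2,interpolation=2))
E
python3 go.py .6298,-.2655,.2,-18.6
```

```text
cap blob 260 293 269 309
[array([322., 183.]), array([297., 122.]), array([349., 123.]), array([344., 237.]), array([298., 237.])]
0 0 0.000 -0.004 0.008 -0.009
t 24.95 pos [ 0.6285 -0.2641  0.1982] ya -18.5 tz [-0.002  0.001 -1.   ] q [-0.55  0.32  1.58 -0.    1.24 -0.22]
```

View pics/w12.png

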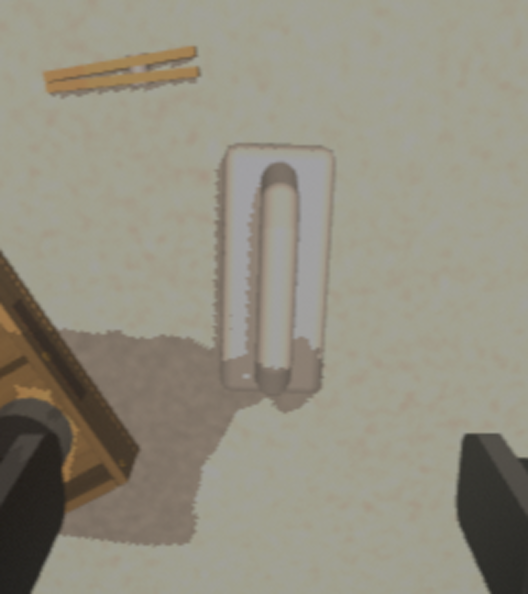

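The bow runs from (328,137) to (324,230), with the base centre near (325,182). Check position and angle.

```bash
python3 - <<'E'
from h import *
c=load("w12")
a,b=pt(c,328.2,145,.076),pt(c,324.8,220,.076); d=a-b
print((a+b)/2,np.degrees(np.arctan2(d[1],d[0])))
P=np.array([pt(c,200+u/2.2,60+v/2.2,.042) for u,v in((225,148),(333,150),(320,388),(222,386))]); print(P.mean(0)); 
print("ax",np.degrees(np.arctan2(*(P[0]+P[1]-P[2]-P[3])[::-1])))
E
python3 go.py .6298,-.267,.2,-18.6
```

```text
[ 0.63622965 -0.25984882] 69.46382176433671
[ 0.63236989 -0.26912774]
ax 70.02792748688618
0 0 0.000 -0.012 0.011 -0.009
t 24.95 pos [ 0.6285 -0.2641  0.1982] ya -18.5 tz [-0.002  0.001 -1.   ] q [-0.55  0.32  1.58 -0.    1.24 -0.22]
```

```bash
python3 go.py .632,-.268,.1,-20 .632,-.268,.045,-20
```

```text
0 0 0.004 -0.013 0.023 0.491
0 0 0.004 -0.013 0.023 0.766
t 24.95 pos [ 0.6285 -0.2641  0.1982] ya -18.5 tz [-0.002  0.001 -1.   ] q [-0.55  0.32  1.58 -0.    1.24 -0.22]
```

send_rows --moves "0 0 0.004 -0.013 0.023 0.25 0.2;0 0 0.004 -0.013 0.023 0.5 0.2;0 0 0.004 -0.013 0.023 0.76 0.2;0 0 0.004 -0.013 0.023 0.76 0.2;0 0 0.004 -0.013 0.023 0.76 -1;0 0 0.004 -0.013 0.023 0.76 -1;0 0 0.004 -0.013 0.023 0.76 -1;0 0 0.004 -0.013 0.023 0.76 -1;0 0 0.004 -0.013 0.023 0.76 -1;0 0 0.004 -0.013 0.023 0.76 -1"

```text
time: 26.2
eef_pos: [0.6344, -0.2694, 0.0514]
tcp_rot: [0.819, 0.574, 0.001, 0.003]
contact_force: [-1.1, 0.2, 8.0]
opening: 0.17
finger_force: 39.2
```

send_rows --moves "0 0 0 0 0 -0.05 -1;0 0 0 0 0 -0.2 -1;0 0 0 0 0 -0.5 -1;0 0 0 0 0 -0.8 -1;0 0 0 0 0 -1 -1;0 0 0 0 0 -1 -1" --newtons 60

```text
time: 26.95
eef_pos: [0.6344, -0.2692, 0.2535]
tcp_rot: [0.818, 0.575, 0.002, 0.005]
contact_force: [0.4, 0.9, -2.0]
opening: 0.16
finger_force: 58.8
```

```bash
python3 go.py .5,.2,.26,-20 .4303,.3171,.26,-82 .4303,.3171,.26,-20
```

```text
0 0 0.000 1.978 -1.429 -0.033
0 0 0.173 2.411 -1.955 -0.033
0 0 0.000 2.411 -1.955 -0.033
t 26.95 pos [ 0.6344 -0.2692  0.2535] ya -19.9 tz [ 0.009 -0.005 -1.   ] q [-0.55  0.29  1.52  0.    1.32 -0.2 ]
```

send_rows --moves "0 0 0 0.8 -0.65 0 -1;0 0 0 0.8 -0.65 0 -1;0 0 0 0.8 -0.65 0 -1;0 0 0 0.8 -0.65 0 -1"

```text
time: 27.45
eef_pos: [0.5621, -0.0701, 0.2445]
tcp_rot: [0.818, 0.576, -0.001, -0.002]
contact_force: [0.1, -1.1, -2.1]
opening: 0.161
finger_force: 59.0
```

send_rows --moves "0 0 0 0.8 -0.65 0 -1;0 0 0 0.8 -0.65 0 -1;0 0 0 0.8 -0.65 0 -1;0 0 0 0.8 -0.65 0 -1"

```text
time: 27.95
eef_pos: [0.495, 0.1232, 0.2457]
tcp_rot: [0.818, 0.576, -0.001, -0.001]
contact_force: [0.4, -0.1, -1.5]
opening: 0.168
finger_force: 59.1
```

send_rows --moves "0 0 0.173 0.81 -0.655 0 -1;0 0 0.173 0.81 -0.655 0 -1;0 0 0.173 0.81 -0.655 0 -1;0 0 0.173 0.81 -0.655 0 -1;0 0 0.173 0.81 -0.655 0 -1;0 0 0.173 0.81 -0.655 0 -1;0 0 0.173 0.81 -0.655 0 -1;0 0 0.173 0.81 -0.655 0 -1"

```text
time: 28.95
eef_pos: [0.429, 0.3173, 0.2467]
tcp_rot: [0.998, 0.069, -0.0, 0.0]
contact_force: [0.1, 0.9, -2.8]
opening: 0.157
finger_force: 59.2
```

```bash
python3 go.py .4303,.3171,.07,-82; python3 - <<'E'
from h import *
from plant import ctrl
c=grab(ctrl,"wrist","w13"); s=grab(ctrl,"side","s13"); t=load("top0")
# caddy body in the top view: dark mask, side masked by warm/cold; outline -> quad
w=(115,195,245,325); g=t["image"][w[1]:w[3],w[0]:w[2]].max(2)
m=cv2.morphologyEx((g<95).astype(np.uint8)*255,cv2.MORPH_CLOSE,np.ones((7,7))); m=cv2.morphologyEx(m,cv2.MORPH_OPEN,np.ones((7,7)))
k=max(cv2.findContours(m,0,2)[0],key=cv2.contourArea); r=cv2.minAreaRect(k); print(cv2.contourArea(k),np.array(r[0])+w[:2],r[1:])
for d in(0,):print([proj(c,(.4355+x*.99-y*.139,.2801+x*.139+y*.99,.035)).round() for x,y in((.081,.0785),(.081,-.0785),(-.081,-.0785),(-.081,.0785))])
# wrist: rough brightness profile across a row/col crossing the caddy
img=c["image"].max(2); print("row150",img[150,200:480:5].tolist()); print("row120",img[120,200:480:5].tolist())
E
```

```text
0 0 -0.000 0.007 0.002 0.883
t 28.95 pos [0.429  0.3173 0.2467] ya -82.1 tz [-0.001 -0.001 -1.   ] q [ 0.45 -0.04  1.9  -0.    1.29  1.88]
8495.0 [175.77177048 259.1566925 ] ((94.39939880371094, 97.6185073852539), 82.09283447265625)
[array([282.,  95.]), array([424.,  95.]), array([411., 230.]), array([286., 230.])]
row150 [158, 158, 158, 157, 158, 158, 158, 158, 158, 157, 157, 157, 157, 157, 150, 157, 156, 156, 157, 156, 156, 156, 157, 156, 156, 156, 155, 156, 156, 155, 155, 156, 146, 105, 106, 105, 104, 104, 104, 104, 104, 61, 70, 102, 154, 156, 155, 156, 156, 156, 157, 156, 156, 157, 156, 156]
row120 [158, 157, 157, 157, 158, 158, 158, 157, 157, 157, 158, 158, 157, 157, 157, 155, 107, 76, 87, 110, 109, 110, 110, 110, 109, 109, 109, 108, 108, 87, 108, 107, 107, 107, 106, 106, 106, 106, 104, 106, 106, 104, 60, 101, 98, 156, 156, 157, 156, 157, 157, 157, 156, 158, 157, 157]
```

```bash
python3 - <<'E'
from h import *
c=load("w13"); img=c["image"].max(2).astype(int)
for u in(300,390,410):print(u,img[80:125:3,u].tolist(), img[200:260:4,u].tolist())
for v in(105,112):print(v,img[v,270:296:2].tolist(),img[v,335:356:2].tolist(),img[v,410:434:2].tolist())
E
```

```text
300 [157, 157, 157, 157, 116, 110, 108, 80, 85, 89, 111, 110, 110, 109, 111] [143, 142, 143, 142, 143, 143, 143, 142, 142, 139, 126, 85, 75, 68, 56]
390 [157, 156, 156, 156, 150, 100, 99, 90, 82, 85, 107, 105, 106, 106, 105] [102, 103, 101, 81, 79, 59, 57, 76, 75, 126, 125, 125, 122, 123, 123]
410 [156, 156, 156, 157, 152, 98, 99, 93, 57, 58, 59, 59, 59, 59, 58] [100, 101, 99, 98, 99, 97, 96, 105, 116, 128, 125, 123, 128, 126, 127]
105 [157, 157, 157, 132, 100, 104, 105, 86, 62, 85, 85, 85, 86] [84, 85, 83, 84, 84, 76, 72, 108, 107, 86, 83] [59, 60, 63, 97, 104, 104, 97, 153, 157, 156, 156, 156]
112 [157, 157, 157, 137, 100, 106, 104, 91, 62, 81, 86, 99, 110] [110, 108, 108, 108, 109, 91, 81, 108, 104, 98, 107] [60, 60, 73, 103, 102, 102, 116, 156, 155, 156, 156, 157]
```

```bash
python3 go.py .4318,.3201,.065,-82
```

```text
0 0 -0.000 0.016 -0.011 0.910
t 29.05 pos [0.4289 0.3175 0.2471] ya -82.1 tz [-0. -0. -1.] q [ 0.45 -0.04  1.9  -0.    1.29  1.88]
```

send_rows --moves "0 0 0 0.015 -0.011 0.1 -1;0 0 0 0.015 -0.011 0.4 -1;0 0 0 0.015 -0.011 0.7 -1;0 0 0 0.015 -0.011 0.88 -1;0 0 0 0.015 -0.011 0.9 -1;0 0 0 0.015 -0.011 0.91 -1;0 0 0 0.015 -0.011 0.91 -1"

```text
time: 29.92
eef_pos: [0.433, 0.3213, 0.0678]
tcp_rot: [0.998, 0.069, 0.002, -0.001]
contact_force: [-0.3, 0.4, -1.3]
opening: 0.165
finger_force: 59.1
```

send_rows --moves "0 0 0 0 0 0.02 -1;0 0 0 0 0 0.03 -1;0 0 0 0 0 0.04 -1;0 0 0 0 0 0.05 -1;0 0 0 0 0 0.05 -1"

```text
time: 30.55
eef_pos: [0.4314, 0.3215, 0.0574]
tcp_rot: [0.998, 0.068, -0.0, -0.001]
contact_force: [-4.6, -0.3, 8.2]
opening: 0.163
finger_force: 60.3
```

send_rows --moves "0 0 0 0 0 0 -0.1;0 0 0 0 0 0 -0.1;0 0 0 0 0 0 -0.1;0 0 0 0 0 -0.2 -0.1;0 0 0 0 0 -0.5 0.2;0 0 0 0 0 -0.8 0.5;0 0 0 0 0 -0.95 1;0 0 0 0 0 -0.95 1" --newtons 50

```text
time: 31.55
eef_pos: [0.4328, 0.3212, 0.2488]
tcp_rot: [0.998, 0.068, 0.003, -0.001]
contact_force: [-0.5, -0.3, -0.2]
opening: 1.0
finger_force: 0.0
```

```bash
python3 go.py .431,-.047,.26,-82 .431,-.047,.26,-66; python3 - <<'E'
from h import *
from plant import ctrl
c=grab(ctrl,"wrist","w14"); hs=cv2.cvtColor(c["image"],cv2.COLOR_RGB2HSV); img=c["image"].max(2).astype(int)
E=lambda x,y,z:proj(c,(.437+x*.99-y*.139,.283+x*.139+y*.99,z)).round()
print("comp rim", [E(x,y,.035) for x,y in((.075,.0725),(.075,.0025),(-.075,.0025),(-.075,.0725))],"plate",[E(x,y+.0375,.048) for x,y in((.06,.025),(.06,-.025),(-.06,-.025),(-.06,.025))])
x0,y0,x1,y1=270,70,430,260
m=cv2.inRange(img[y0:y1,x0:x1],125,255)
for k in cv2.findContours(m,0,2)[0]:
  if cv2.contourArea(k)>800: print(cv2.contourArea(k),np.array(cv2.boundingRect(k))+[x0,y0,0,0],cv2.minAreaRect(k))
for v in(120,150,180):print(v,img[v,270:370:4].tolist())
E
```

```text
0 0 -0.000 -0.261 1.823 -0.056
0 0 -0.045 -0.261 1.823 -0.056
t 31.55 pos [0.4328 0.3212 0.2488] ya -82.1 tz [ 0.006  0.003 -1.   ] q [ 0.45 -0.04  1.89 -0.    1.28  1.88]
comp rim [array([289., 105.]), array([351., 104.]), array([348., 228.]), array([292., 228.])] plate [array([297., 119.]), array([343., 119.]), array([341., 221.]), array([299., 221.])]
3515.0 [296 122  43 100] ((47.0, 101.5), (99.0, 42.0), 90.0)
8858.0 [270  70 160 190] ((79.5, 94.49998474121094), (188.99996948242188, 158.99996948242188), 90.0)
120 [154, 154, 154, 97, 103, 65, 86, 108, 108, 109, 108, 108, 107, 108, 108, 107, 107, 107, 106, 106, 80, 102, 106, 106, 105]
150 [155, 154, 154, 101, 101, 63, 87, 154, 156, 156, 130, 153, 153, 146, 135, 154, 152, 129, 85, 103, 98, 87, 104, 104, 103]
180 [154, 154, 154, 127, 102, 74, 84, 152, 153, 154, 133, 153, 153, 146, 133, 152, 152, 97, 102, 76, 103, 102, 103, 102, 103]
```

The scrub brush sits flat and square in the +y compartment. Now the bottle.

send_rows --moves "0 0 0 -0.13 0.91 0 1;0 0 0 -0.13 0.91 0 1;0 0 0 -0.13 0.91 0 1;0 0 0 -0.13 0.91 0 1"

```text
time: 32.1
eef_pos: [0.4293, 0.1335, 0.2425]
tcp_rot: [0.998, 0.065, -0.002, 0.0]
contact_force: [1.0, 0.7, -0.4]
opening: 1.003
finger_force: 0.0
```

send_rows --moves "0 0 -0.036 -0.13 0.91 -0.03 1;0 0 -0.036 -0.13 0.91 -0.03 1;0 0 -0.036 -0.13 0.91 -0.03 1;0 0 -0.036 -0.13 0.91 -0.03 1;0 0 -0.036 -0.13 0.91 -0.03 1;0 0 -0.036 -0.13 0.91 -0.03 1"

```text
time: 32.85
eef_pos: [0.4293, -0.0455, 0.2506]
tcp_rot: [0.983, 0.182, -0.001, -0.001]
contact_force: [-0.8, -0.1, -0.0]
opening: 0.999
finger_force: 0.0
```

```bash
python3 go.py .431,-.047,.25,-69; python3 - <<'E'
from h import *
from plant import ctrl
c=grab(ctrl,"wrist","w15"); img=c["image"]
a=np.radians(21);E=lambda x,y,z:proj(c,(.431+x*np.cos(a)-y*np.sin(a),-.047+x*np.sin(a)+y*np.cos(a),z)).round()
print("head pred",[E(x,y,.178) for x,y in((.033,.013),(.033,-.013),(-.025,-.013),(-.025,.013))])
u,v=map(int,E(0,0,.178)); x0,y0=u-80,max(v-110,0)
g=img[y0:v+110,x0:u+80].max(2)
for th in(80,95):
  m=cv2.morphologyEx(cv2.inRange(g,0,th),cv2.MORPH_OPEN,np.ones((5,5)))
  for k in cv2.findContours(m,0,2)[0]:
    if cv2.contourArea(k)>800: r=cv2.minAreaRect(k); print(th,cv2.contourArea(k),np.array(r[0])+[x0,y0],r[1:],(cv2.boxPoints(r)+[x0,y0]).round().tolist())
for w in range(v-70,v+71,14):print(w,img[w,u-60:u+61:5].max(1).tolist())
E
```

```text
0 0 -0.000 0.005 0.010 0.003
t 32.85 pos [ 0.4293 -0.0455  0.2506] ya -69.0 tz [-0.001  0.001 -1.   ] q [-0.34 -0.3   2.11  0.    1.33  0.86]
head pred [array([305., 163.]), array([340., 163.]), array([339., 236.]), array([306., 236.])]
136 [131, 126, 131, 129, 158, 157, 158, 157, 157, 158, 157, 158, 158, 158, 158, 157, 157, 158, 158, 157, 158, 158, 158, 158, 158]
150 [158, 157, 158, 157, 157, 157, 157, 157, 157, 104, 148, 153, 153, 119, 104, 154, 156, 157, 158, 158, 158, 158, 158, 158, 158]
164 [158, 158, 158, 158, 158, 158, 157, 156, 101, 69, 71, 76, 75, 73, 75, 99, 133, 158, 157, 157, 156, 158, 158, 158, 157]
178 [158, 158, 157, 157, 157, 157, 157, 116, 123, 104, 108, 108, 108, 108, 106, 87, 128, 144, 157, 157, 156, 157, 157, 156, 158]
192 [158, 157, 157, 158, 157, 157, 157, 130, 130, 102, 107, 106, 107, 107, 106, 82, 113, 156, 158, 157, 157, 157, 157, 157, 157]
206 [157, 158, 158, 157, 157, 157, 157, 158, 157, 96, 106, 105, 106, 105, 103, 82, 142, 157, 157, 157, 156, 157, 157, 158, 157]
220 [157, 157, 158, 158, 157, 157, 131, 133, 132, 90, 106, 105, 105, 104, 103, 83, 131, 125, 127, 125, 128, 124, 123, 125, 128]
234 [158, 157, 158, 157, 157, 157, 132, 135, 129, 109, 100, 97, 95, 93, 91, 100, 129, 123, 122, 124, 121, 124, 126, 124, 125]
248 [157, 157, 157, 156, 157, 157, 157, 157, 156, 153, 130, 130, 128, 128, 128, 126, 126, 123, 124, 123, 127, 126, 123, 129, 156]
262 [157, 158, 157, 157, 158, 157, 157, 132, 122, 130, 129, 123, 129, 128, 131, 127, 120, 125, 123, 124, 125, 125, 123, 128, 120]
276 [157, 157, 157, 156, 156, 132, 129, 130, 127, 126, 131, 156, 157, 157, 156, 130, 126, 126, 127, 122, 123, 122, 122, 123, 122]
```

Head outline matches the prediction within 1–2 px. Descend and grip it.

send_rows --moves "0 0 0 0.005 0.008 0.1 1;0 0 0 0.005 0.008 0.3 1;0 0 0 0.005 0.008 0.5 1;0 0 0 0.005 0.008 0.57 1;0 0 0 0.005 0.008 0.57 1;0 0 0 0.005 0.008 0.57 -1;0 0 0 0.005 0.008 0.57 -1;0 0 0 0.005 0.008 0.57 -1;0 0 0 0.005 0.008 0.57 -1;0 0 0 0.005 0.008 0.57 -1;0 0 0 0.005 0.008 0.57 -1"

```text
time: 34.28
eef_pos: [0.4317, -0.0484, 0.1384]
tcp_rot: [0.984, 0.181, 0.001, 0.0]
contact_force: [0.3, 1.2, 5.3]
opening: 0.302
finger_force: 48.9
```

send_rows --moves "0 0 0 0 0 -0.05 -1;0 0 0 0 0 -0.2 -1;0 0 0 0 0 -0.45 -1;0 0 0 0 0 -0.6 -1;0 0 0 0 0 -0.6 -1"

```text
time: 34.9
eef_pos: [0.432, -0.0488, 0.2596]
tcp_rot: [0.984, 0.181, 0.002, 0.001]
contact_force: [0.2, -0.1, -3.6]
opening: 0.301
finger_force: 48.4
```

```bash
python3 go.py .4422,.2459,.26,-82
```

```text
0 0 0.036 0.571 -1.359 -0.002
t 34.9 pos [ 0.432  -0.0488  0.2596] ya -69.2 tz [ 0.005 -0.002 -1.   ] q [-0.35 -0.3   2.1  -0.    1.34  0.86]
```

send_rows --moves "0 0 0 0.07 -0.17 0 -1;0 0 0 0.14 -0.34 0 -1;0 0 0 0.21 -0.51 0 -1;0 0 0 0.285 -0.68 0 -1;0 0 0 0.285 -0.68 0 -1"

```text
time: 35.52
eef_pos: [0.4343, 0.1007, 0.2544]
tcp_rot: [0.983, 0.183, -0.003, -0.001]
contact_force: [0.1, -0.5, -2.4]
opening: 0.297
finger_force: 49.8
```

send_rows --moves "0 0 0.02 0.07 -0.17 0 -1;0 0 0.036 0.14 -0.34 0 -1;0 0 0.036 0.21 -0.51 0 -1;0 0 0.036 0.285 -0.679 0 -1;0 0 0.036 0.285 -0.679 0 -1;0 0 0.036 0.285 -0.679 0 -1"

```text
time: 36.28
eef_pos: [0.4405, 0.2451, 0.2558]
tcp_rot: [0.998, 0.068, -0.001, 0.001]
contact_force: [0.4, 0.2, -1.8]
opening: 0.297
finger_force: 50.1
```

```bash
python3 go.py .4422,.2459,.155,-82
```

```text
0 0 -0.000 0.009 -0.003 0.504
t 36.275 pos [0.4405 0.2451 0.2558] ya -82.2 tz [-0.003 -0.002 -1.   ] q [ 0.31 -0.12  1.95 -0.    1.31  1.74]
```

send_rows --moves "0 0 0 0.008 -0.003 0.15 -1;0 0 0 0.008 -0.003 0.3 -1;0 0 0 0.008 -0.003 0.43 -1;0 0 0 0.008 -0.003 0.48 -1;0 0 0 0.008 -0.003 0.5 -1;0 0 0 0.008 -0.003 0.51 -1;0 0 0 0.008 -0.003 0.51 -1"

```text
time: 37.15
eef_pos: [0.4431, 0.2472, 0.1563]
tcp_rot: [0.998, 0.069, 0.001, -0.0]
contact_force: [0.4, -0.1, -0.8]
opening: 0.303
finger_force: 50.1
```

send_rows --moves "0 0 0 0 0 0.02 -1;0 0 0 0 0 0.035 -1;0 0 0 0 0 0.045 -1;0 0 0 0 0 0.055 -1;0 0 0 0 0 0.06 -1;0 0 0 0 0 0.06 -1"

```text
time: 37.9
eef_pos: [0.4429, 0.2472, 0.1445]
tcp_rot: [0.998, 0.069, 0.0, -0.0]
contact_force: [-1.6, -0.2, 5.1]
opening: 0.297
finger_force: 50.6
```

send_rows --moves "0 0 0 0 0 0 0.3;0 0 0 0 0 0 0.3;0 0 0 0 0 0 0.3;0 0 0 0 0 -0.15 0.5;0 0 0 0 0 -0.4 0.8;0 0 0 0 0 -0.6 1;0 0 0 0 0 -0.8 1;0 0 0 0 0 -0.8 1"

```text
time: 38.9
eef_pos: [0.4443, 0.2477, 0.3078]
tcp_rot: [0.998, 0.069, 0.004, -0.001]
contact_force: [0.1, 0.2, 0.2]
opening: 1.001
finger_force: 0.0
```

```bash
python3 - <<'E'
from h import *
from plant import ctrl
w=grab(ctrl,"wrist","w16"); s=grab(ctrl,"side","s16"); t=grab(ctrl,"top","t16"); t0=load("top0");s0=load("side0")
# move bottle outline check in wrist: head prediction
a=np.radians(8);E=lambda x,y,z:proj(w,(.4429+x*np.cos(a)-y*np.sin(a),.2468+x*np.sin(a)+y*np.cos(a),z)).round()
print("head pred",[E(x,y,.184) for x,y in((.033,.013),(.033,-.013),(-.025,-.013),(-.025,.013))])
u,v=map(int,E(0,0,.184))
for r in range(v-50,v+51,10):print(r,w["image"][r,u-40:u+41:5].max(1).tolist())
# untouched things: image difference around them
for n,c,c0,p in(("cup",s,s0,(389,183)),("tin",s,s0,(342,167)),("peg",s,s0,(355,273)),("pink",s,s0,(288,192)),("cup t",t,t0,(280,125)),("tin t",t,t0,(238,175)),("peg t",t,t0,(406,172))):
  f2=lambda q:cv2.GaussianBlur(q["image"][p[1]-16:p[1]+17,p[0]-20:p[0]+21].astype(np.float32),(3,3),0)
  print(n,cv2.phaseCorrelate(f2(c0).mean(2),f2(c).mean(2)),np.abs(f2(c)-f2(c0)).mean().round(1))
# aerosol/jar in side view
for n,p in(("aer top",(.4755,-.3214,.156)),("aer base",(.4755,-.3214,.006)),("jar lid",(.399,-.337,.06)),("bottle top",(.443,.247,.184))):print(n,proj(s,p).round())
d=(s["image"].max(2)<45)[255:310,255:300]; ys,xs=np.nonzero(d); print("cap",xs.min()+255,xs.max()+255,ys.min()+255,ys.max()+255)
E
```

```text
head pred [array([305., 156.]), array([335., 155.]), array([334., 217.]), array([306., 217.])]
141 [92, 78, 101, 65, 101, 101, 101, 100, 96, 101, 101, 101, 102, 63, 97, 145, 147]
151 [100, 78, 101, 64, 101, 90, 88, 146, 146, 92, 80, 99, 101, 71, 96, 145, 147]
161 [109, 78, 101, 60, 93, 84, 98, 99, 99, 101, 83, 81, 77, 76, 92, 146, 147]
171 [117, 78, 101, 64, 129, 82, 100, 99, 99, 100, 82, 99, 81, 77, 89, 147, 147]
181 [120, 77, 100, 64, 120, 81, 99, 99, 99, 99, 82, 96, 77, 88, 86, 146, 146]
191 [131, 77, 100, 68, 98, 79, 100, 99, 99, 97, 80, 76, 76, 92, 88, 146, 147]
201 [137, 78, 99, 68, 98, 77, 98, 98, 97, 96, 80, 77, 76, 93, 92, 146, 146]
211 [60, 60, 61, 74, 60, 73, 98, 97, 96, 96, 81, 54, 55, 95, 102, 118, 119]
221 [103, 104, 100, 100, 96, 97, 86, 79, 75, 74, 75, 76, 76, 77, 117, 119, 120]
231 [148, 148, 147, 147, 148, 148, 148, 147, 123, 120, 146, 146, 113, 116, 123, 117, 121]
241 [147, 148, 148, 147, 148, 148, 147, 148, 148, 147, 148, 146, 121, 122, 117, 119, 121]
cup ((0.384225980493607, 0.09335930307983986), 0.5978080325656467) 26.0
tin ((0.7014478023369968, 0.06255148330458837), 0.7903446097432831) 16.3
peg ((0.6532253575343248, -0.007244132844885343), 0.991616177117383) 2.7
pink ((0.5009244755046431, 0.042661738658544834), 0.9060429428830559) 7.9
cup t ((0.5538287048811945, -0.058641566877629), 1.0052916536360612) 1.9
tin t ((0.48380116874831813, -0.07552574724324757), 0.9741520695480299) 2.8
peg t ((0.5237548518383761, -0.04185906299075626), 1.0022758064078696) 2.4
aer top [276. 279.]
aer base [279. 355.]
jar lid [219. 340.]
bottle top [274.  77.]
cap 259 293 269 309
```

```bash
python3 -c "
from plant import ctrl
print(ctrl.sign_off())"
```

```text
the job is handed in; nothing more can be done
None
```

Both kits are made up and handed in at about 39 s: the last camera checks showed everything in its compartment, with the jar, can and bottle upright and the cup, tin and peg unmoved.

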